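# Seat the filter cell on the gas inlet and hold the valve open

### The arm

A 6-joint arm with a two-finger parallel gripper is mounted at the origin on the work surface. World frame = base frame: x ahead of the robot, y to its left, z up, the work surface at z = 0. Lengths are in m, angles in degrees, forces in N, time in s.
With the tool pointing down it reaches from about 0.35 to 0.875 m from the base axis. Payload 4.2 kg.
Tool frame: the origin (TCP) lies at the very end of the fingers, on their centre line; the grasp point (between the pads) lies 19 mm behind it (tcp_to_grasp is the z of the grasp point in the tool frame, in m); z points along the fingers, y is the direction in which the jaws open and shut (so a half turn about z gives the same grasp; the last joint's range is limited). The gripper opens to 87 mm and grips with 3 to 60 N. Pads are 19 mm wide; open, the fingers measure 117 mm over their backs; the gripper's body (75 mm by 190 mm) begins 51 mm behind the grasp point.
Start: joints at [-57.319, 22.042, 0.453, 0, -68.411, -14.817], TCP at [0.192, -0.595, 0.223] pointing down, gripper open.
Joint ranges: [-179.83, 179.83], [-69.29, 118.12], [-61.27, 80.66], [-181.25, 117.63], [-171.15, -9.14], [-177.46, 177.46]. Speed limits (degrees/s): [159.86, 159.86, 180, 180, 180, 180].

### API

Orientations are given as a 3x3 rotation matrix whose columns are the frame's x, y, z axes.
In Python, from station import sense, capture, camera_params, finish_job, tcp_to_grasp gives the robot as it stands.
- The arm moves only by the shell command python3 -m inch 'ROWS'. ROWS is JSON, a list of rows, each an object of numbers: "jaw": the closure in counts, from 0 (fully open) to 255 (shut); "x", "y", "z": the shift along the world's x, y, z normalised to -1 to 1, where 1 is 0.06 m; "ax", "ay", "az": the turn, a rotation vector about the world's x, y, z normalised to -1 to 1, where 1 is 10 degrees. A call has 1 to 12 rows; each row shifts and turns the pose as measured when the row begins; what a row does not reach is not made up. A row lasts 1/8 s, in which the tool goes at most 62.5 mm and 10.7 degrees, less where a joint would pass 70% of its speed; a pose out of reach is approached as far as the arm can. A call with a number of a shift or a turn outside -1 to 1 is refused whole. A call with a gripper value outside its range is refused whole. The fingers move at their own pace and stop on an object; the grip force is fixed at half the most. Time passes only in rows, so rows that do not move let the fingers close. It gives the time, the measured TCP pose, the force and the opening at its end, in the units of the state.
- sense(): the state, without advancing time (a new reading comes with each control period).
- capture(name): name is "scene" or "top" or "wrist"; returns the picture (384x512x3 uint8, red, green, blue); there is no depth.
- camera_params(name): a dict with "vfov" (degrees; the focal length in pixels is half the picture's height over the tangent of half this angle, whatever the lens; pixels are square), "cx", "cy" (the principal point, pixels), "R" (3x3) and "t" (3): a world point X has camera coordinates R X + t. Camera axes: x right, y down, z forward; pixel columns grow to the right and rows downward; lengths in m; the calibration is good to about 2 mm. A picture is of the moment at which its call begins: read the wrist's pose just before it. camera_params takes no time and is no camera call; for the wrist camera it gives the pose at the moment of the call.
- finish_job(): hands the job in, once; it reports no verdict.
The state is a dict: "time_s": time; "joints": joint angles; "joint_velocities": joint speeds; "effort": joint torques, N m; "tcp_pos": TCP position; "ee_rot": TCP orientation; "wrist_force": force on the tool from outside, world axes, zero at the start; "moment": the same for the moment, N m; "gripper_width": opening from 0.0 (shut) to 1.0 (fully open).
Only numpy, scipy, OpenCV 4.12 (cv2) and the standard library are available. Lean on these libraries where they do the work, as an engineer would, in place of code of your own. Each camera call takes 0.05 s, during which the arm holds its last target.

### The job

Lift the filter cell with the blue knurled collar off the free-spinning turntable and set it, open end down, over the spigot of the gas inlet port. Turn it until its hidden keyways drop over the three red pins, then push it fully home against the sprung valve and finish while still holding it pressed down there, because it springs up if let go. The turntable may turn, but do not knock over the bottle and plug on it, and leave the wrench, the spanner and the beaker on the bench where they are.

Things in the scene. Friction and masses are not known exactly. Their poses are not given: they have to be found in the camera images.
- cell_center (a point): Centre (half-way up) of the filter cell: an upright round cap, 48 mm outer diameter, 46 mm tall, about 0.14 kg, steel top with a white dot, blue knurled collar 10 to 40 mm above its hem (grip it there, anywhere round it). z: its axis, up. It starts upright on the turntable, its centre at least 85 mm from the bottle and the plug there.
- cell_hem (a point): Centre of the cell's hem, its lowest plane, 23 mm below cell_center. The cell is open below: an inner rim, 12 mm tall from the hem up, with a 26 mm bore and three keyways 10 mm wide, 120 degrees apart, unseen from outside and unmarked. Above the rim it is hollow up to its ceiling, 42 mm above the hem.
- disc_top (a point): Centre of the upper face of the turntable's light grey disc (220 mm diameter, 42 mm above the bench); on the vertical spin axis. The disc spins almost without friction, so a push to the side carries its load round.
- turntable: The turntable; origin at the centre of its underside on the bench. It does not shift.
- port_seat (a point): Centre of the inlet port's seat: upper face of a steel flange (68 mm diameter), 60 mm above the bench. z up. A spigot 23 mm in diameter rises from it (26 mm, then a taper to 14 mm across at 33 mm). Three red pins 5 mm wide stick out sideways from it, 120 degrees apart, to 18 mm from the axis, tops 13 mm above the seat. Fully home, the cell's hem sits on the flange.
- port: The fixed port, a white block 110 x 110 x 45 mm with flange and spigot; origin under its centre. The pins' direction varies from start to start and does not follow the port's axes. A misaligned cell rests on the pins, hem 13 mm above the seat; within about 0.15 rad of alignment it drops over them under a light push. Any turn of 120 degrees passes an alignment.
- valve (a joint): Sprung brass valve stem in the spigot's top, m pressed down: 0 free (tip 49 mm above the seat), 0.007 with the cell fully home, which takes about 8 N of push from above (4 N to start it, more than the cell weighs). The cell's ceiling meets it when the hem is 7 mm above the seat.
- amber: Small amber bottle, 28 mm diameter, 62 mm tall, standing on the turntable; origin at its underside. Bystander.
- plug: Brass plug, 32 mm diameter, 52 mm tall, standing on the turntable; origin at its underside. Bystander.
- wrench: Steel wrench, 170 mm long, lying on the bench. Bystander.
- spanner: Dark steel spanner, 120 mm long, lying on the bench. Bystander.
- beaker: Glass beaker, 64 mm diameter, 75 mm tall, standing on the bench; origin at its underside. Bystander.
Things that resemble listed ones, but are neither listed nor needed, are in the scene too. Of the things that look like the turntable, take the one that is farthest from the robot's base at the start. Leave any pink look-alike of the part that bears cell_center alone.

How it is judged:
By the outcome, as a careful person would: the job done as asked, in the order asked, and still so for the second after the job is handed in, while the arm keeps its last pose, push and grip.
It also fails if it takes over 61 s, if anything falls off the work surface, if the arm or the gripper's body presses on something with over 40 N, if the wrist force passes 120 N, or if a joint passes its speed limit or range.

## Working session

There is one attempt and no reset: what is moved stays moved. The work goes in short steps, Python scripts to look and compute and a shell command to move; the robot and the scene stay as the last step left them, time stands still between calls to the robot, and variables do not carry over. Pictures are saved under pics/ and viewed, and the job is handed in when it is done.

```bash
ls; mkdir -p pics
python3 - <<'E'
from station import *
import cv2
print(sense(), tcp_to_grasp)
for n in ("scene","top","wrist"):
    p=camera_params(n); print(n,p)
    cv2.imwrite(f"pics/{n}0.png",cv2.resize(capture(n)[:,:,::-1],None,fx=1.5,fy=1.5,interpolation=cv2.INTER_CUBIC))
E
```

```text
pics
{'time_s': 0.0, 'joints': array([-5.73168078e+01,  2.20907262e+01,  3.78418636e-01, -2.90411259e-02,
       -6.84121693e+01, -1.48181140e+01]), 'joint_velocities': array([ 0.03990265, -0.04232424,  0.05623125,  0.04502449, -0.00588858,
        0.09039212]), 'effort': array([ 4.69152801e-04, -3.90664387e+01,  1.87402260e+01,  4.21988860e+00,
        1.09869184e-02, -1.76593398e-04]), 'tcp_pos': array([ 0.19157543, -0.59426404,  0.22145056]), 'ee_rot': array([[-9.51838873e-01, -3.06597711e-01, -7.76441840e-04],
       [-3.06598678e-01,  9.51836599e-01,  2.08301855e-03],
       [ 1.00397041e-04,  2.22075407e-03, -9.99997529e-01]]), 'wrist_force': array([ 0.4468749 , -0.7023633 , -0.19944351]), 'moment': array([-0.00571308,  0.01966488, -0.06909964]), 'gripper_width': 1.0031711000339065} -0.0187
scene {'vfov': 55.026366390132836, 'cx': 253.96057745520355, 'cy': 187.92262515452063, 'R': array([[ 9.31135384e-02,  9.95655298e-01, -6.29585706e-04],
       [ 7.74650444e-01, -7.28424159e-02, -6.28180445e-01],
       [-6.25497049e-01,  5.80043952e-02, -7.78067434e-01]]), 't': array([-0.02138764, -0.38299944,  1.32209928])}
top {'vfov': 47.02477665539139, 'cx': 253.59576031412786, 'cy': 194.28492321543743, 'R': array([[-0.01211381, -0.99989561,  0.00787516],
       [-0.99581241,  0.01134989, -0.09071281],
       [ 0.09061396, -0.00894106, -0.99584596]]), 't': array([-0.02494258,  0.56669259,  1.28888536])}
wrist {'vfov': 70.65814220694054, 'cx': 255.77439359213886, 'cy': 191.22680402862622, 'R': array([[-0.30522467,  0.95227895,  0.00164179],
       [ 0.92407773,  0.29576825,  0.24207746],
       [ 0.23003968,  0.07540515, -0.97025554]]), 't': array([ 0.62368015, -0.02949406,  0.38876208])}
```

View pics/scene0.png

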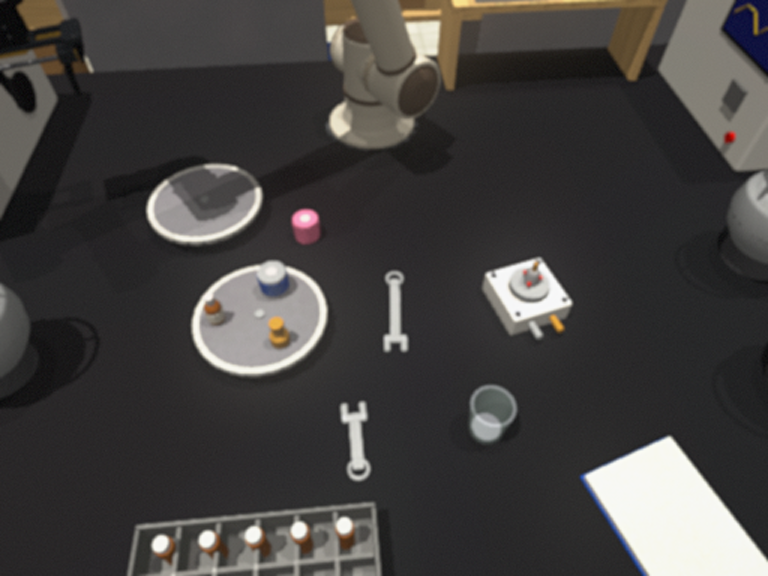

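View pics/top0.png

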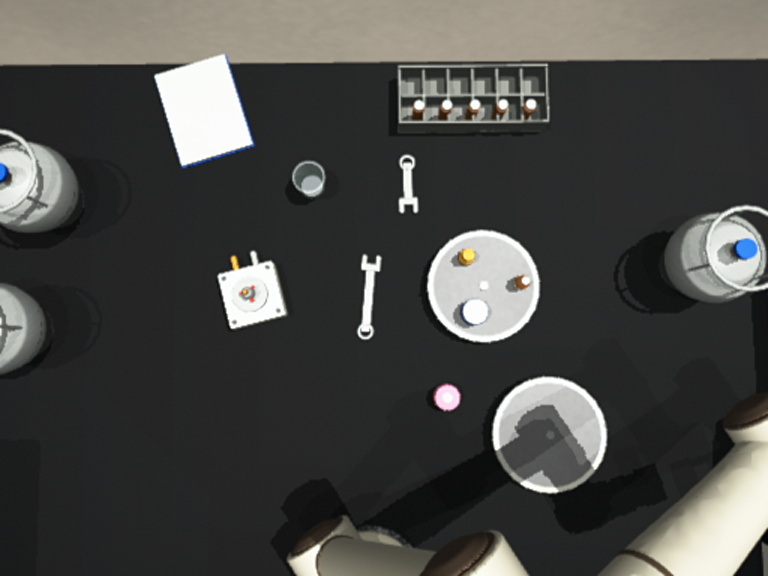

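View pics/wrist0.png

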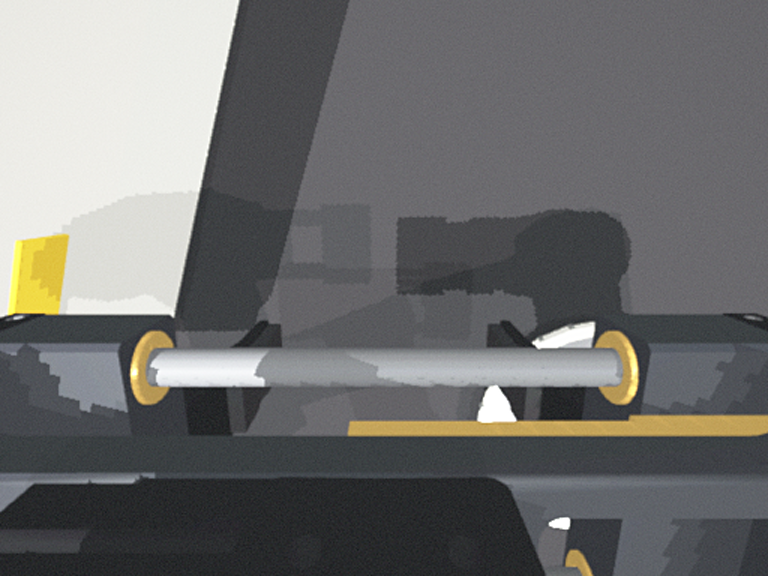

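The top view shows two turntables. One is at (485,285) and carries the blue-collared cell (475,312), the plug (468,256) and the amber bottle (523,282). The other is empty, nearer the base, at (550,435). A pink look-alike sits at (447,397), and the port is at (250,295). The loaded, farther turntable fits the description. I'll confirm with enlarged crops.

```bash
cat > h.py <<'E'
import numpy as np, cv2
from station import *
def F(p): return 192/np.tan(np.radians(p['vfov'])/2)
def ray(p,u,v):
    d=p['R'].T@np.array([(u-p['cx'])/F(p),(v-p['cy'])/F(p),1.0]); return -p['R'].T@p['t'],d
def onz(p,u,v,z):
    o,d=ray(p,u,v); return o+d*(z-o[2])/d[2]
def proj(p,X):
    c=p['R']@np.asarray(X)+p['t']; return p['cx']+F(p)*c[0]/c[2], p['cy']+F(p)*c[1]/c[2]
def crop(img,x0,y0,w,h,s,name):
    cv2.imwrite(name,cv2.resize(img[y0:y0+h,x0:x0+w,::-1],None,fx=s,fy=s,interpolation=cv2.INTER_CUBIC))
E
python3 - <<'E'
from h import *
t=capture("top"); s=capture("scene"); np.save('top.npy',t); np.save('scene.npy',s)
a=cv2.resize(t[145:235,275:370],None,fx=6,fy=6,interpolation=cv2.INTER_CUBIC)
cv2.imwrite('pics/c1.png',a[:,:,::-1])
crop(t,140,165,55,58,10,'pics/c2.png')
crop(s,120,170,110,85,7,'pics/c3.png'); crop(s,315,165,75,65,10,'pics/c4.png')
E
```

```text
(no output)
```

View pics/c1.png

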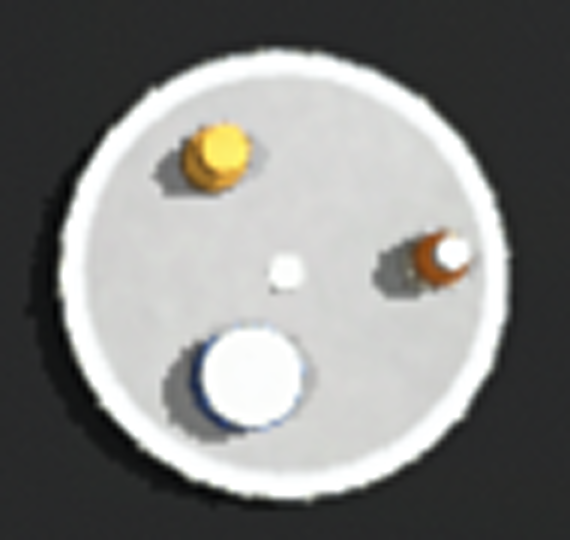

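View pics/c2.png

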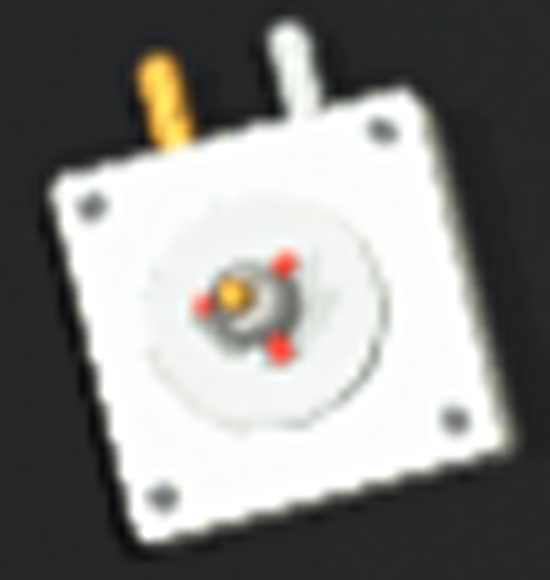

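View pics/c3.png

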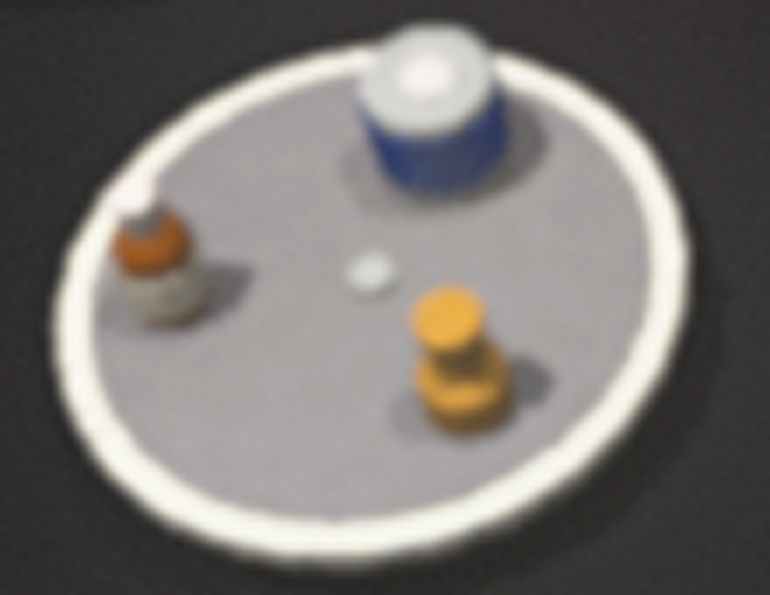

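View pics/c4.png

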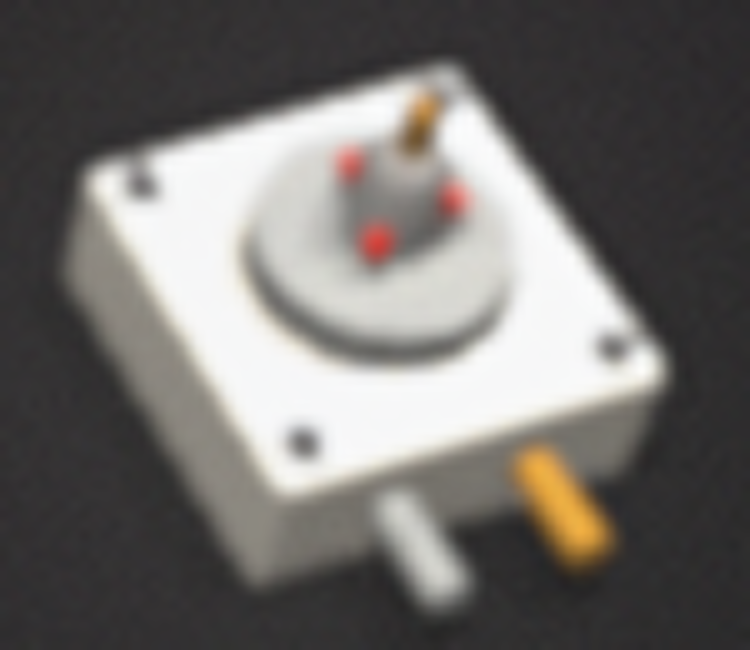

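Run:
```python
from h import *
T=camera_params('top');S=camera_params('scene')
def o(U,V,s,x0,y0): return (U+.5)/s-.5+x0,(V+.5)/s-.5+y0
t=lambda U,V:o(U,V,6,275,145); tp=lambda U,V:o(U,V,10,140,165)
s=lambda U,V:o(U,V,7,120,170); sp=lambda U,V:o(U,V,10,315,165)
def show(n,p,px,z): print(n,onz(p,*px,z).round(4))
show('cell T',T,t(252,378),.088); show('cell S',S,s(428,78),.088)
show('disc T',T,t(286,272),.043); show('disc S',S,s(371,273),.043)
for U,V in((62,272),(508,272),(285,50),(285,498)): show('rim',T,t(U,V),.042)
show('plugtop',T,t(225,150),.094);show('plugtop',S,s(450,318),.094)
show('ambtop',T,t(453,252),.104);show('ambtop',S,s(138,195),.104)
show('flange T',T,tp(266,315),.06); show('flange S',S,sp(380,241),.06)
show('tip T',T,tp(235,294),.109); show('tip S',S,sp(430,97),.109)
for q in ((204,306),(286,265),(280,350)): show('pin T',T,tp(*q),.0705)
for q in ((349,163),(453,202),(377,243)): show('pin S',S,sp(*q),.0705)
q=[onz(T,*tp(*a),.045) for a in((50,180),(410,88),(512,450),(145,545))]
print('block',np.mean(q,0),[np.linalg.norm(q[i]-q[i-1]) for i in range(4)])
q=[onz(S,*sp(*a),.045) for a in((88,168),(455,65),(665,365),(275,495))]
print('block',np.mean(q,0),[np.linalg.norm(q[i]-q[i-1]) for i in range(4)])
# pink & empty disc
for n,u,v,z in(('pink',447,397,.046),('disc2',550,435,.042),):
  print(n,onz(T,(u+.5)/1.5-.5,(v+.5)/1.5-.5,z))
for n in('wrench',(372,258)),('w2',(365,332)),('beaker',(309,170)): print(n[0],onz(T,n[1][0]/1.5,n[1][1]/1.5,.0))
s=sense();print(s['tcp_pos'])
W=camera_params('wrist'); print('wcam',-W['R'].T@W['t'],W['R'][2])
```

```text
cell T [ 0.5208 -0.209   0.088 ]
cell S [ 0.523  -0.2098  0.088 ]
disc T [ 0.5754 -0.2339  0.043 ]
disc S [ 0.5734 -0.2353  0.043 ]
rim [ 0.5768 -0.1239  0.042 ]
rim [ 0.5743 -0.3434  0.042 ]
rim [ 0.686  -0.2365  0.042 ]
rim [ 0.4648 -0.2307  0.042 ]
plugtop [ 0.6287 -0.198   0.094 ]
plugtop [ 0.6318 -0.1984  0.094 ]
ambtop [ 0.5779 -0.3024  0.104 ]
ambtop [ 0.5791 -0.3018  0.104 ]
flange T [0.561 0.222 0.06 ]
flange S [0.5661 0.2195 0.06  ]
tip T [0.5626 0.2214 0.109 ]
tip S [0.5607 0.223  0.109 ]
pin T [0.5629 0.2378 0.0705]
pin T [0.5744 0.2143 0.0705]
pin T [0.5499 0.2159 0.0705]
pin S [0.5485 0.2139 0.0705]
pin S [0.5635 0.2367 0.0705]
pin S [0.5747 0.2142 0.0705]
block [0.56229373 0.22094401 0.045     ] [np.float64(0.1112222402177216), np.float64(0.10868903764192574), np.float64(0.11120061278338336), np.float64(0.11008572202656743)]
block [0.56278011 0.22085145 0.045     ] [np.float64(0.10971947132543237), np.float64(0.1090984735728784), np.float64(0.1066050307595241), np.float64(0.1114707757658824)]
pink [ 0.35906053 -0.1569566   0.046     ]
disc2 [ 0.28379054 -0.3545238   0.042     ]
wrench [ 0.63719195 -0.01558618  0.        ]
w2 [4.87031522e-01 1.56281984e-04 0.00000000e+00]
beaker [0.82129825 0.11204649 0.        ]
[ 0.1916624  -0.59461475  0.22205098]
wcam [ 0.12822029 -0.61462486  0.38378209] [ 0.23033187  0.07455006 -0.9702523 ]
```

The blue-collared cell on the loaded turntable is confirmed, and both cameras agree to about 2 mm:

| Point | x, y (m) |
|---|---|
| Cell | (0.5217, -0.2095) |
| Disc axis | (0.5745, -0.2345) |
| Port axis | (0.5623, 0.2215) |

The disc radius measures 0.110 and the port block about 110 mm, as given. The jaw direction should be about 64°, tangential to the disc and clear of both bottles. That means yaw -44° from now.

```bash
python3 -m inch '[{"x":0.64,"y":0.75,"az":-0.9},{"x":0.64,"y":0.75,"az":-0.9},{"x":0.64,"y":0.75,"az":-0.9},{"x":0.64,"y":0.75,"az":-0.9},{"x":0.64,"y":0.75,"az":-0.8},{"x":0.64,"y":0.75},{"x":0.64,"y":0.75},{"x":0.4,"y":0.5},{}]'
```

```text
$[0]: bad value
```

```bash
python3 -m inch '[{"x":0.64,"y":0.75,"z":0,"ax":0,"ay":0,"az":-0.9,"jaw":0},{"x":0.64,"y":0.75,"z":0,"ax":0,"ay":0,"az":-0.9,"jaw":0},{"x":0.64,"y":0.75,"z":0,"ax":0,"ay":0,"az":-0.9,"jaw":0},{"x":0.64,"y":0.75,"z":0,"ax":0,"ay":0,"az":-0.9,"jaw":0},{"x":0.64,"y":0.75,"z":0,"ax":0,"ay":0,"az":-0.8,"jaw":0}]'
```

```text
time_s: 0.88
tcp_pos: [0.385, -0.3664, 0.2206]
ee_rot: [[-0.884, 0.468, 0.0], [0.468, 0.884, 0.001], [0.0, 0.002, -1.0]]
wrist_force: [0.9, -1.1, 0.0]
gripper_width: 1.003
```

```bash
python3 -m inch '[{"x":0.64,"y":0.72,"z":0,"ax":0,"ay":0,"az":0,"jaw":0},{"x":0.64,"y":0.72,"z":0,"ax":0,"ay":0,"az":0,"jaw":0},{"x":0.64,"y":0.72,"z":-0.3,"ax":0,"ay":0,"az":0,"jaw":0},{"x":0.35,"y":0.45,"z":-0.5,"ax":0,"ay":0,"az":0,"jaw":0},{"x":0,"y":0,"z":0,"ax":0,"ay":0,"az":0,"jaw":0}]'
python3 - <<'E'
from h import *
s=sense();print(s['tcp_pos'],np.array([.5217,-.2095])-s['tcp_pos'][:2])
t=capture("top"); crop(t,255,130,130,110,6,'pics/d1.png'); s=capture("scene"); crop(s,100,140,140,110,5,'pics/d3.png')
w=capture("wrist");cv2.imwrite('pics/d2.png',w[:,:,::-1])
E
```

```text
time_s: 1.5
tcp_pos: [0.5276, -0.2008, 0.1723]
ee_rot: [[-0.886, 0.464, 0.004], [0.464, 0.886, 0.001], [-0.003, 0.002, -1.0]]
wrist_force: [-0.3, 0.2, -0.3]
gripper_width: 1.006
[ 0.5275609  -0.20076941  0.17232988] [-0.0058609  -0.00873059]
```

View pics/d2.png

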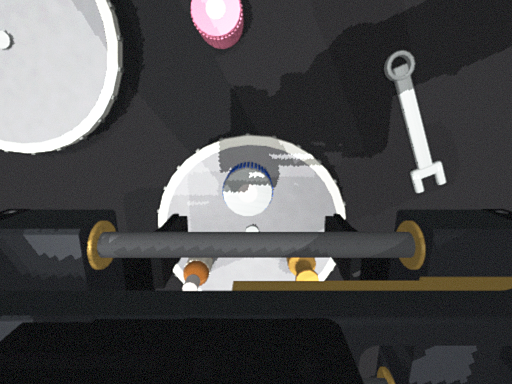

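View pics/d3.png

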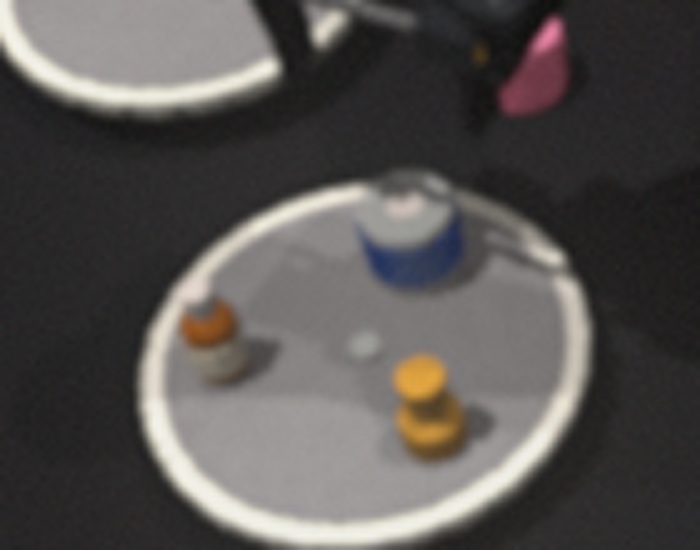

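The wrist view shows the cell's steel top centred near (248,195), the pink look-alike at (218,15), the amber bottle at (193,275) and the plug at (303,268).

Run:
```python
from h import *
p=camera_params('wrist'); print(onz(p,248,195,.088).round(4),onz(p,252,229,.045).round(4))
w=capture("wrist"); crop(w,200,140,100,75,8,'pics/d4.png')
```

```text
[ 0.5246 -0.21    0.088 ] [ 0.5725 -0.2318  0.045 ]
```

View pics/d4.png

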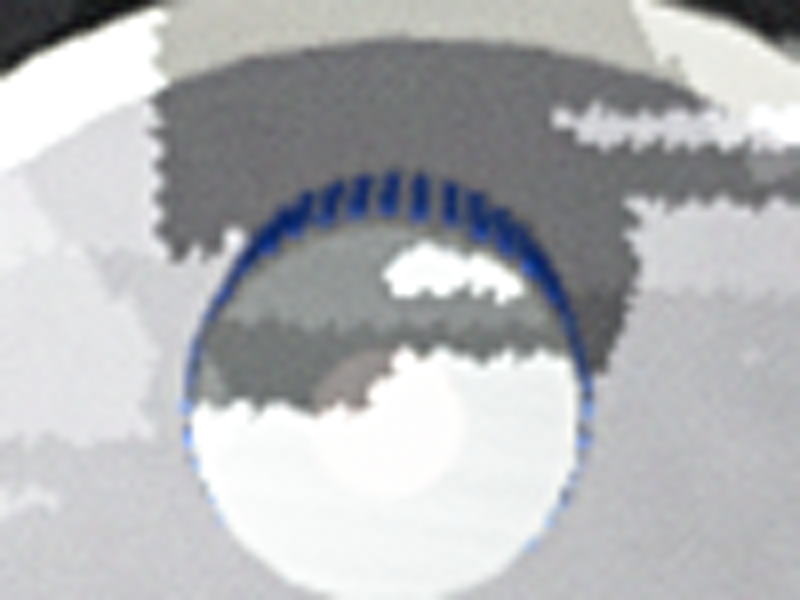

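```bash
python3 -m inch '[{"x":-0.093,"y":-0.145,"z":-0.2,"ax":0,"ay":0,"az":0,"jaw":0},{"x":0,"y":0,"z":-0.4,"ax":0,"ay":0,"az":0,"jaw":0},{"x":0,"y":0,"z":0,"ax":0,"ay":0,"az":0,"jaw":0}]'
```

```text
time_s: 2.08
tcp_pos: [0.5202, -0.2163, 0.1403]
ee_rot: [[-0.882, 0.471, 0.014], [0.471, 0.882, -0.001], [-0.013, 0.005, -1.0]]
wrist_force: [-0.6, -0.5, 0.1]
gripper_width: 1.001
```

```bash
python3 -m inch '[{"x":0.03,"y":0.113,"z":0,"ax":0,"ay":0.08,"az":0,"jaw":0},{"x":0,"y":0,"z":0,"ax":0,"ay":0,"az":0,"jaw":0},{"x":0,"y":0,"z":-0.3,"ax":0,"ay":0,"az":0,"jaw":0},{"x":0,"y":0,"z":0,"ax":0,"ay":0,"az":0,"jaw":0}]'
```

```text
time_s: 2.58
tcp_pos: [0.5235, -0.2105, 0.1253]
ee_rot: [[-0.882, 0.472, 0.004], [0.472, 0.882, -0.003], [-0.005, -0.001, -1.0]]
wrist_force: [-0.1, -0.1, 0.4]
gripper_width: 0.996
```

```bash
python3 -m inch '[{"x":-0.02,"y":0.015,"z":-0.4,"ax":0,"ay":0,"az":0,"jaw":0},{"x":0,"y":0,"z":-0.4,"ax":0,"ay":0,"az":0,"jaw":0},{"x":0,"y":0,"z":-0.2,"ax":0,"ay":0,"az":0,"jaw":0},{"x":0,"y":0,"z":0,"ax":0,"ay":0,"az":0,"jaw":0}]'
```

```text
time_s: 3.08
tcp_pos: [0.5261, -0.2101, 0.0687]
ee_rot: [[-0.883, 0.47, 0.013], [0.47, 0.883, -0.006], [-0.014, 0.001, -1.0]]
wrist_force: [0.5, 0.3, 0.6]
gripper_width: 1.0
```

```bash
python3 -m inch '[{"x":-0.07,"y":0.01,"z":-0.1,"ax":0.03,"ay":0.08,"az":0,"jaw":0},{"x":-0.01,"y":0,"z":-0.15,"ax":0,"ay":0,"az":0,"jaw":0},{"x":0,"y":0,"z":0,"ax":0,"ay":0,"az":0,"jaw":0}]'
```

```text
time_s: 3.45
tcp_pos: [0.5224, -0.2097, 0.0549]
ee_rot: [[-0.883, 0.469, 0.002], [0.469, 0.883, -0.001], [-0.002, 0.0, -1.0]]
wrist_force: [-0.4, -1.0, 0.1]
gripper_width: 0.996
```

```bash
python3 -m inch '[{"x":0,"y":0,"z":-0.08,"ax":0,"ay":0,"az":0,"jaw":0},{"x":0,"y":0,"z":0,"ax":0,"ay":0,"az":0,"jaw":0},{"x":0,"y":0,"z":0,"ax":0,"ay":0,"az":0,"jaw":100},{"x":0,"y":0,"z":0,"ax":0,"ay":0,"az":0,"jaw":140},{"x":0,"y":0,"z":0,"ax":0,"ay":0,"az":0,"jaw":200},{"x":0,"y":0,"z":0,"ax":0,"ay":0,"az":0,"jaw":255},{"x":0,"y":0,"z":0,"ax":0,"ay":0,"az":0,"jaw":255},{"x":0,"y":0,"z":0,"ax":0,"ay":0,"az":0,"jaw":255}]'
python3 - <<'E'
from h import *
t=capture("top"); crop(t,255,130,130,110,6,'pics/e1.png')
w=capture("wrist");cv2.imwrite('pics/e2.png',w[:,:,::-1])
E
```

```text
time_s: 4.45
tcp_pos: [0.523, -0.2098, 0.0504]
ee_rot: [[-0.883, 0.469, 0.003], [0.469, 0.883, -0.001], [-0.004, 0.001, -1.0]]
wrist_force: [0.4, -1.1, -0.3]
gripper_width: 0.543
```

View pics/e2.png

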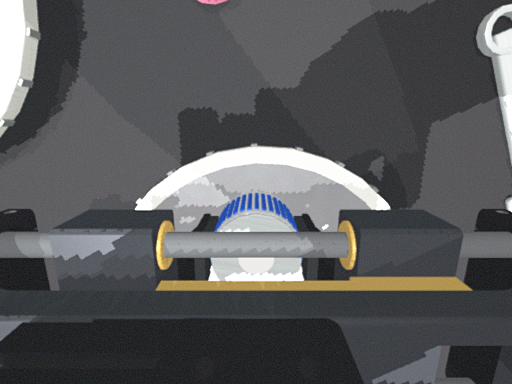

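The wrist view shows the collar at (258,210) between the pads, and the opening of 0.543 × 87 mm is about 47 mm. The cell is gripped, so I'll lift it.

```bash
python3 -m inch '[{"x":0,"y":0,"z":0.2,"ax":0,"ay":0,"az":0,"jaw":255},{"x":0,"y":0,"z":0.4,"ax":0,"ay":0,"az":0,"jaw":255},{"x":0,"y":0,"z":0.6,"ax":0,"ay":0,"az":0,"jaw":255},{"x":0,"y":0,"z":0.6,"ax":0,"ay":0,"az":0,"jaw":255},{"x":0,"y":0,"z":0.4,"ax":0,"ay":0,"az":0,"jaw":255},{"x":0,"y":0,"z":0,"ax":0,"ay":0,"az":0,"jaw":255}]'
python3 - <<'E'
from h import *
s=sense();p=camera_params('wrist');w=capture("wrist");crop(w,190,170,130,100,6,'pics/f1.png')
c=s['tcp_pos']; top=c+np.array([0,0,.0375]);print(c,proj(p,top),top)
t=capture("scene"); crop(t,110,110,150,130,5,'pics/f2.png')
E
```

```text
time_s: 5.3
tcp_pos: [0.5207, -0.2094, 0.188]
ee_rot: [[-0.883, 0.47, 0.001], [0.47, 0.883, -0.0], [-0.001, 0.001, -1.0]]
wrist_force: [-0.1, 0.4, -2.9]
gripper_width: 0.543
[ 0.52071288 -0.20935229  0.18804531] (np.float64(256.3903857187875), np.float64(259.90912405769694)) [ 0.52071288 -0.20935229  0.22554531]
```

View pics/f1.png

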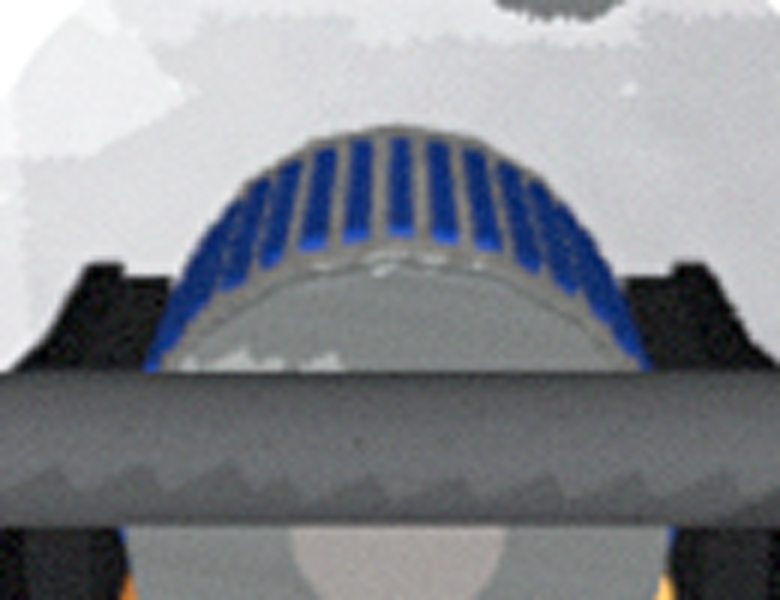

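View pics/f2.png

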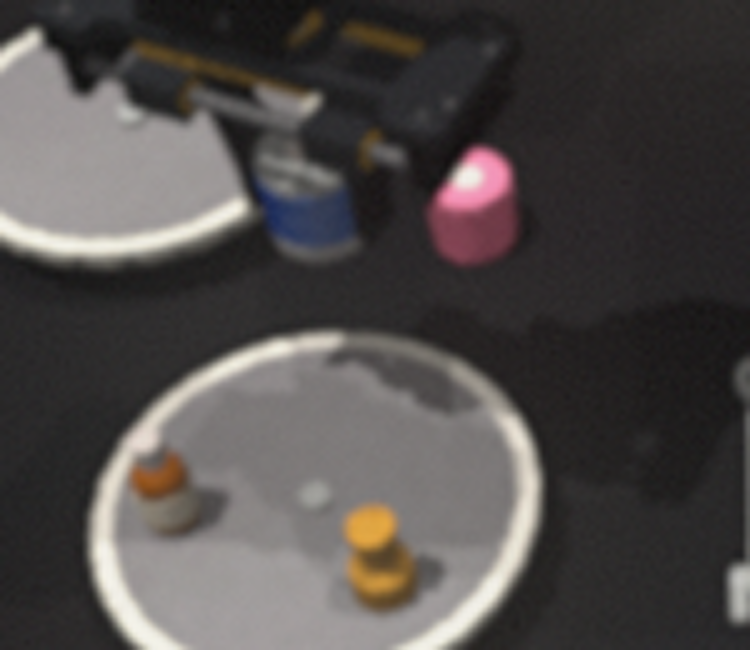

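The cell is held upright and centred. The dot is near (256,259) against a predicted (256,260), and both bottles are still standing. Carrying it over to the port.

```bash
python3 -m inch '[{"x":0.05,"y":0.5,"z":0,"ax":0,"ay":0,"az":0,"jaw":255},{"x":0.1,"y":0.9,"z":0,"ax":0,"ay":0,"az":0,"jaw":255},{"x":0.1,"y":0.95,"z":0,"ax":0,"ay":0,"az":0,"jaw":255},{"x":0.1,"y":0.95,"z":0,"ax":0,"ay":0,"az":0,"jaw":255},{"x":0.1,"y":0.95,"z":0,"ax":0,"ay":0,"az":0,"jaw":255},{"x":0.1,"y":0.95,"z":0,"ax":0,"ay":0,"az":0,"jaw":255},{"x":0.1,"y":0.8,"z":0,"ax":0,"ay":0,"az":0,"jaw":255},{"x":0.05,"y":0.5,"z":0,"ax":0,"ay":0,"az":0,"jaw":255},{"x":0,"y":0.2,"z":0,"ax":0,"ay":0,"az":0,"jaw":255},{"x":0,"y":0,"z":0,"ax":0,"ay":0,"az":0,"jaw":255}]'
python3 - <<'E'
from h import *
s=sense(); print(np.array([.5623,.2215])-s['tcp_pos'][:2],s['joints'])
E
```

```text
time_s: 6.65
tcp_pos: [0.5509, 0.203, 0.1662]
ee_rot: [[-0.88, 0.474, -0.037], [0.475, 0.88, -0.008], [0.029, -0.025, -0.999]]
wrist_force: [-0.6, -0.8, -1.6]
gripper_width: 0.545
[0.01139229 0.0185099 ] [  35.55336293   22.04897765   -7.71622428   -0.97061092  -62.22704238
 -153.42866463]
```

```bash
python3 -m inch '[{"x":0.19,"y":0.31,"z":0,"ax":0.05,"ay":-0.21,"az":0,"jaw":255},{"x":0,"y":0,"z":0,"ax":0,"ay":0,"az":0,"jaw":255},{"x":0,"y":0,"z":0,"ax":0,"ay":0,"az":0,"jaw":255}]'
python3 - <<'E'
from h import *
s=sense(); print(np.array([.5623,.2215])-s['tcp_pos'][:2],s['joints'],s['joint_velocities'].round(2))
E
```

```text
time_s: 7.02
tcp_pos: [0.5626, 0.2199, 0.1654]
ee_rot: [[-0.879, 0.477, 0.0], [0.477, 0.879, -0.0], [-0.0, 0.0, -1.0]]
wrist_force: [-0.2, -0.0, -1.5]
gripper_width: 0.541
[-0.00034094  0.00163921] [ 3.66897654e+01  2.25744615e+01 -7.33908332e+00  1.40857058e-02
 -6.00767653e+01 -1.55213220e+02] [-0.03  0.06  0.12  0.22  0.5  -0.22]
```

Aligned within 2 mm. I'll nudge y, come down to just above the valve tip and look.

```bash
python3 -m inch '[{"x":0,"y":0.03,"z":-0.3,"ax":0,"ay":0,"az":0,"jaw":255},{"x":0,"y":0,"z":-0.3,"ax":0,"ay":0,"az":0,"jaw":255},{"x":0,"y":0,"z":0,"ax":0,"ay":0,"az":0,"jaw":255}]'
python3 - <<'E'
from h import *
s=sense(); print(np.array([.5623,.2215])-s['tcp_pos'][:2])
for n in('scene','top'):
  p=camera_params(n); c=s['tcp_pos']
  print(n,proj(p,c-[0,0,.0084]),proj(p,c+[0,0,.0376]))
  w=capture(n)
  if n=='scene': crop(w,300,130,110,90,7,'pics/g1.png')
  else: crop(w,120,140,100,90,7,'pics/g2.png')
p=camera_params('wrist');w=capture('wrist');cv2.imwrite('pics/g3.png',w[:,:,::-1])
E
```

```text
time_s: 7.4
tcp_pos: [0.563, 0.2201, 0.1299]
ee_rot: [[-0.878, 0.479, 0.002], [0.479, 0.878, 0.001], [-0.001, 0.002, -1.0]]
wrist_force: [-0.5, 0.0, -1.6]
gripper_width: 0.545
[-0.00071882  0.00141068]
scene (np.float64(357.7555573767196), np.float64(171.6580823254149)) (np.float64(362.10123586189), np.float64(158.47893167008164))
top (np.float64(162.62247059408827), np.float64(193.38240799535387)) (np.float64(159.20065347966204), np.float64(191.77475376578275))
```

View pics/g1.png

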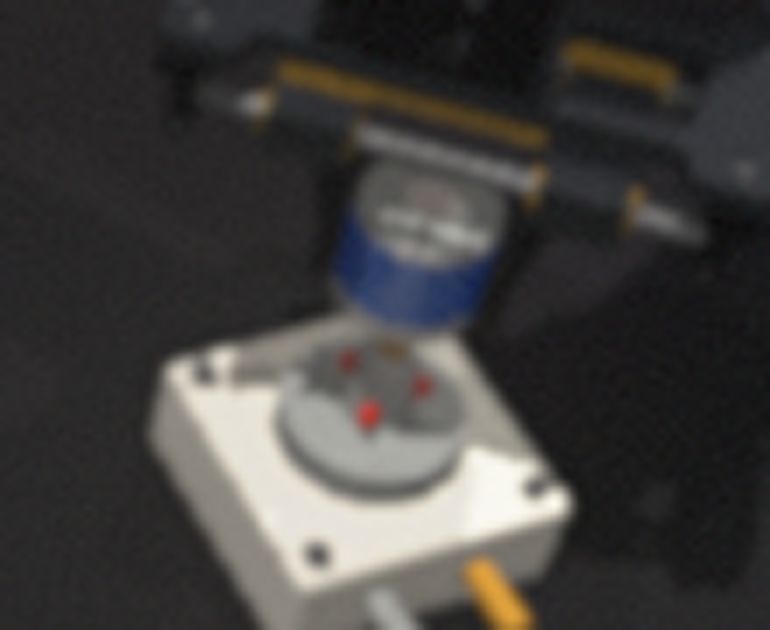

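View pics/g3.png

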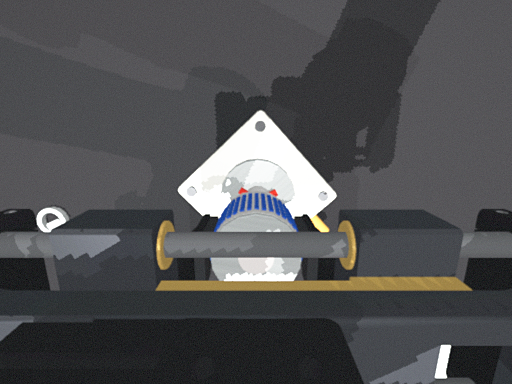

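The scene crop shows the cell directly above the spigot (hem near (405,320)) with the pins visible below it. Lowering gently now and watching the force.

```bash
python3 -m inch '[{"x":-0.01,"y":0.025,"z":-0.15,"ax":0,"ay":0,"az":0,"jaw":255},{"x":0,"y":0,"z":-0.15,"ax":0,"ay":0,"az":0,"jaw":255},{"x":0,"y":0,"z":-0.15,"ax":0,"ay":0,"az":0,"jaw":255},{"x":0,"y":0,"z":0,"ax":0,"ay":0,"az":0,"jaw":255}]'
```

```text
time_s: 8.05
tcp_pos: [0.5641, 0.2229, 0.1043]
ee_rot: [[-0.878, 0.479, 0.007], [0.479, 0.878, 0.004], [-0.004, 0.007, -1.0]]
wrist_force: [0.5, 1.0, -2.0]
gripper_width: 0.549
```

```bash
python3 -m inch '[{"x":-0.03,"y":-0.022,"z":0,"ax":-0.02,"ay":0.04,"az":0,"jaw":255},{"x":0,"y":0,"z":-0.1,"ax":0,"ay":0,"az":0,"jaw":255},{"x":0,"y":0,"z":-0.1,"ax":0,"ay":0,"az":0,"jaw":255},{"x":0,"y":0,"z":0,"ax":0,"ay":0,"az":0,"jaw":255}]'
```

```text
time_s: 8.55
tcp_pos: [0.5627, 0.2218, 0.0919]
ee_rot: [[-0.878, 0.479, 0.001], [0.479, 0.878, 0.001], [-0.0, 0.001, -1.0]]
wrist_force: [-0.2, -0.6, -1.9]
gripper_width: 0.543
```

Hem now about 83 mm, well on the spigot taper, no contact force. Continuing down to the pins.

```bash
python3 -m inch '[{"x":0,"y":0,"z":-0.08,"ax":0,"ay":0,"az":0,"jaw":255},{"x":0,"y":0,"z":-0.08,"ax":0,"ay":0,"az":0,"jaw":255},{"x":0,"y":0,"z":0,"ax":0,"ay":0,"az":0,"jaw":255}]'; python3 -m inch '[{"x":0,"y":0,"z":-0.05,"ax":0,"ay":0,"az":0,"jaw":255}]';python3 -m inch '[{"x":0,"y":0,"z":-0.05,"ax":0,"ay":0,"az":0,"jaw":255}]'
```

```text
time_s: 8.93
tcp_pos: [0.5628, 0.2218, 0.0817]
ee_rot: [[-0.878, 0.479, 0.001], [0.479, 0.878, 0.001], [-0.001, 0.002, -1.0]]
wrist_force: [0.5, -0.2, -2.2]
gripper_width: 0.543
time_s: 9.05
tcp_pos: [0.5633, 0.2222, 0.0792]
ee_rot: [[-0.878, 0.478, 0.003], [0.478, 0.878, 0.002], [-0.001, 0.003, -1.0]]
wrist_force: [0.4, 0.5, -0.4]
gripper_width: 0.545
time_s: 9.18
tcp_pos: [0.5635, 0.2224, 0.0762]
ee_rot: [[-0.878, 0.478, 0.003], [0.478, 0.878, 0.002], [-0.002, 0.004, -1.0]]
wrist_force: [-0.5, 0.7, -1.2]
gripper_width: 0.547
```

```bash
python3 -m inch '[{"x":-0.01,"y":-0.01,"z":-0.03,"ax":0,"ay":0,"az":0,"jaw":255},{"x":0,"y":0,"z":0,"ax":0,"ay":0,"az":0,"jaw":255}]'; python3 -m inch '[{"x":0,"y":0,"z":-0.03,"ax":0,"ay":0,"az":0,"jaw":255}]'
```

```text
time_s: 9.43
tcp_pos: [0.5636, 0.2223, 0.0753]
ee_rot: [[-0.879, 0.478, 0.005], [0.478, 0.879, 0.003], [-0.003, 0.005, -1.0]]
wrist_force: [-1.9, -0.0, 1.9]
gripper_width: 0.545
time_s: 9.55
tcp_pos: [0.5636, 0.2224, 0.074]
ee_rot: [[-0.879, 0.477, 0.005], [0.477, 0.879, 0.003], [-0.003, 0.005, -1.0]]
wrist_force: [-1.6, 0.9, 3.1]
gripper_width: 0.543
```

Run:
```python
from h import *
s=sense();print(s['tcp_pos'],s['wrist_force'])
w=capture('scene');crop(w,300,130,110,90,7,'pics/i1.png')
```

```text
[0.56361294 0.22236261 0.07401889] [-1.60664727  0.88434778  3.13016271]
```

View pics/i1.png

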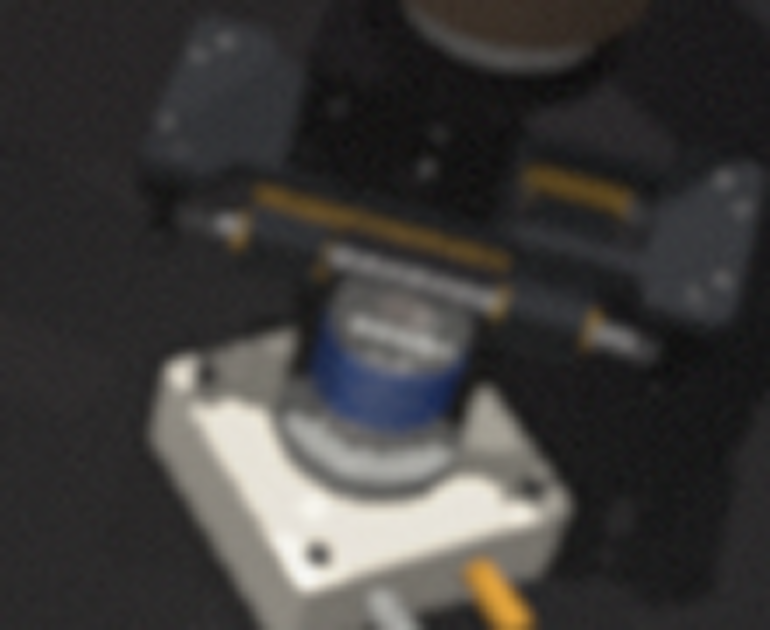

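Contact starts at TCP z of about 0.0755, which is where the valve should be met if the keyways are already over the pins. Going on gently will tell: spring-like rise or hard stop.

```bash
for i in 1 ; do python3 -m inch '[{"x":-0.01,"y":-0.01,"z":-0.04,"ax":0,"ay":0.03,"az":0,"jaw":255}]'; python3 -m inch '[{"x":-0.01,"y":-0.005,"z":-0.05,"ax":0,"ay":0,"az":0,"jaw":255}]'; done
```

```text
time_s: 9.72
tcp_pos: [0.5635, 0.2222, 0.072]
ee_rot: [[-0.879, 0.477, 0.002], [0.477, 0.879, 0.004], [0.001, 0.005, -1.0]]
wrist_force: [-1.3, 2.0, 4.2]
gripper_width: 0.545
time_s: 9.85
tcp_pos: [0.5635, 0.2224, 0.0696]
ee_rot: [[-0.879, 0.477, 0.003], [0.477, 0.879, 0.005], [-0.0, 0.006, -1.0]]
wrist_force: [-1.5, 0.9, 5.1]
gripper_width: 0.541
```

The force rises like a spring, about 0.5 N/mm, which matches the valve rather than the pins. The keyways were aligned already. Pressing home.

```bash
python3 -m inch '[{"x":-0.01,"y":-0.01,"z":-0.05,"ax":-0.02,"ay":0,"az":0,"jaw":255}]'; python3 -m inch '[{"x":0,"y":0,"z":-0.05,"ax":0,"ay":0,"az":0,"jaw":255}]'
```

```text
time_s: 9.98
tcp_pos: [0.5637, 0.2223, 0.0684]
ee_rot: [[-0.879, 0.476, 0.005], [0.476, 0.879, 0.002], [-0.003, 0.004, -1.0]]
wrist_force: [-5.7, 1.9, 19.4]
gripper_width: 0.545
time_s: 10.1
tcp_pos: [0.5637, 0.2223, 0.0683]
ee_rot: [[-0.88, 0.475, 0.005], [0.475, 0.88, 0.001], [-0.004, 0.004, -1.0]]
wrist_force: [-10.6, 0.3, 23.5]
gripper_width: 0.539
```

```bash
python3 -m inch '[{"x":-0.02,"y":0,"z":-0.04,"ax":0,"ay":0.03,"az":0,"jaw":255},{"x":0,"y":0,"z":-0.04,"ax":0,"ay":0,"az":0,"jaw":255}]'
python3 - <<'E'
from h import *
for n in('scene','top','wrist'):
  w=capture(n); s=sense(); print(s['tcp_pos'].round(4),s['wrist_force'].round(1),s['gripper_width'])
  if n=='scene': crop(w,310,150,90,70,8,'pics/j1.png'); crop(w,90,90,220,230,2.5,'pics/j4.png')
  if n=='top': cv2.imwrite('pics/j2.png',w[:,:,::-1])
E
```

```text
time_s: 10.35
tcp_pos: [0.5637, 0.2224, 0.0684]
ee_rot: [[-0.881, 0.473, 0.004], [0.473, 0.881, 0.001], [-0.003, 0.003, -1.0]]
wrist_force: [-5.9, 0.9, 16.3]
gripper_width: 0.545
[0.5636 0.2223 0.0684] [-5.1  0.8 14.7] 0.5447210067610555
[0.5637 0.2224 0.0684] [-5.3  0.4 15. ] 0.5414525924646146
[0.5637 0.2223 0.0684] [-4.8 -0.1 13.5] 0.5457033177594103
```

View pics/j1.png

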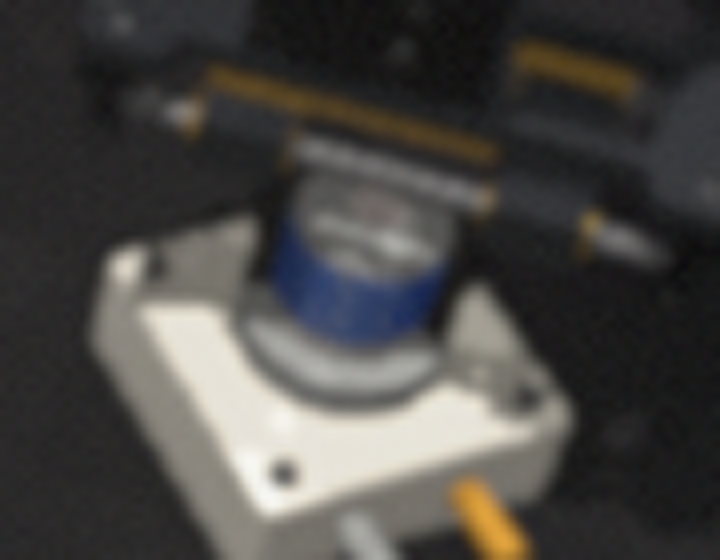

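View pics/j4.png

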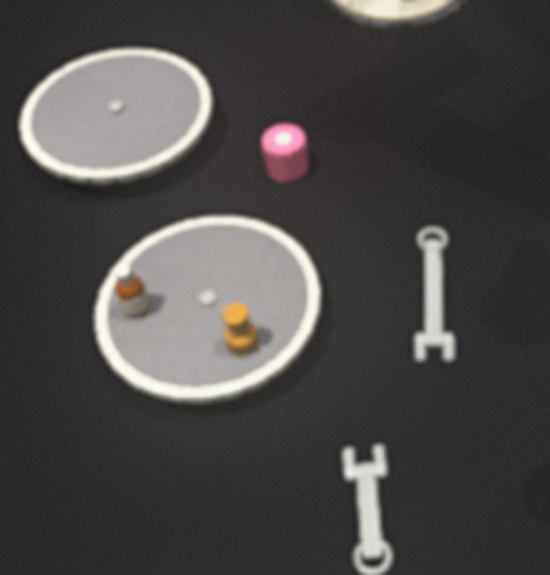

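View pics/j2.png

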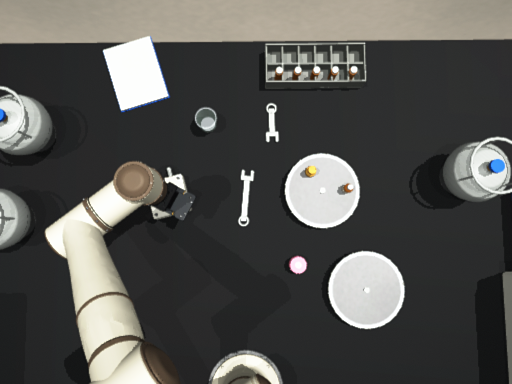

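The cell sits on the flange with no gap, and the bottle, plug, tools and pink part are all in place. The force reading is dropping, so I'll set a slightly firmer push and check that it stays.

```bash
python3 -m inch '[{"x":-0.01,"y":0,"z":-0.06,"ax":0,"ay":0,"az":0,"jaw":255},{"x":-0.01,"y":0,"z":-0.06,"ax":0,"ay":0,"az":0,"jaw":255}]'
python3 - <<'E'
from h import *
for i in range(24):
  capture('top')
  if i%4==0: s=sense(); print(s['time_s'],s['tcp_pos'].round(4),s['wrist_force'].round(1),s['gripper_width'])
E
```

```text
time_s: 10.75
tcp_pos: [0.5637, 0.2224, 0.0683]
ee_rot: [[-0.882, 0.471, 0.008], [0.471, 0.882, 0.001], [-0.007, 0.004, -1.0]]
wrist_force: [-5.7, -0.7, 19.4]
gripper_width: 0.545
10.8 [0.5637 0.2224 0.0683] [-5.2 -0.3 19.9] 0.5446268570318065
11.0 [0.5637 0.2224 0.0683] [-6.8 -0.1 19.9] 0.5460030300886699
11.2 [0.5637 0.2224 0.0683] [-6.  -1.4 19.1] 0.5459815197312622
11.4 [0.5637 0.2223 0.0683] [-6.8 -0.1 19.3] 0.5431883305847783
11.6 [0.5637 0.2224 0.0683] [-6.7 -0.3 20.3] 0.5457958931318535
11.8 [0.5637 0.2223 0.0683] [-6.  -1.3 20.2] 0.5434013188341381
```

Steady for over a second: the pose does not move and the press reads about 20 N, against the 8 N needed. Handing in.

Run:
```python
from station import *
print(finish_job())
```

```text
the job is handed in; nothing more can be done
None
```

The filter cell is on the port, pressed fully home and still held down by the gripper; the job was handed in at about 11.8 s.

- **Cell:** I took the blue-collared cell off the farther, loaded turntable and lowered it over the spigot. No turn was needed, because its keyways happened to line up with the pins as it came down.
- **Seating:** The push rose like a spring, from about 5 to 7 N, starting where the valve should be met. It then hit a hard stop at TCP z 0.0683, matching the 0.0684 predicted for the hem on the flange. The pins and keyways can't be seen with the cell on, so the seating rests on this and on a scene picture showing no gap at the flange.
- **Holding:** Over the last second the pose stayed the same and the wrist force read about 20 N down, with about 6 N sideways from a 1 mm centring offset.
- **Bystanders:** In the last pictures the bottle and plug are standing, and the wrench, spanner, beaker and pink part look to be where they started. I judged this by eye and did not measure it.

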